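Clamp an opened phone in the cam-lever jig

TASK

Clamp the opened phone in the repair jig, using only pushes of a fingertip: first, with the cam lever still open, gently slide the phone along the jig until its end rests squarely against the end stop. Then gently push the lever's arm round with one finger until it comes fully to its closed stop, so that the jaw holds the phone against the side fence. Do not pinch or lift anything, and leave the other things on the bench where they are.

Things in the scene. Friction and masses are not known exactly. Their poses are not given: they have to be found in the camera images.
- jig: phone jig: aluminium plate 235 x 185 mm screwed to the bench, top at z 12 mm. Origin on the bench below the phone bed; plate spans x -125..110, y -125..60 mm. x runs along the phone to the end stop (steel bar, face x +95, y -27..35, top z 22), y from jaw and lever to the fence (steel bar, face y +40, x -75..85, top z 22). The -x end is open: bare plate for a finger behind the phone
- phone: opened phone, face down on the jig plate, brass-coloured frame 146 (x) x 71 (y) x 9 mm, parts up to 3 mm above the frame, 0.15 to 0.23 kg, slides freely. Origin: centre of its underside; x points to the end that belongs at the end stop (within 1.2 degrees of jig x at the start). Starts 12 to 30 mm short of the stop, loose: the open jaw gap is 6 to 10 mm wider than the phone
- phone_end (a point): middle of the phone's leading end face (phone x +73 mm), 4.5 mm above its underside
- phone_tail (a point): middle of the phone's trailing end face (phone x -73 mm), 4.5 mm above its underside: the face to push on
- stop_face (a point): point on the end stop's face, 16.5 mm above the bench (jig x +95, y +4.5 mm), where the middle of phone_end comes when the phone is home and clamped
- lever (a joint): cam lever angle, rad, about an upright pivot: 0 fully open (arm along jig -y, out from the jig), 1.571 closed stop (arm along jig +x, beside the jaw); grows anticlockwise from above; 0 to 0.5 at the start. Friction about 0.18 Nm (2 to 4 N at the grip), stays where left. Its cam drives the jaw 7.6 mm per rad to the fence; the last part compresses the sprung pad on the phone
- lever_pivot (a point): on the lever's pivot axis (jig x -15, y -95 mm) at the height of the arm's centreline, 36 mm above the bench; the round hub is 26 mm in diameter, up to 47 mm above the bench
- grip (a point): middle of the black plastic grip on the lever's arm, a level round bar 15 mm thick (flared to 17 near the end). Point on its centreline, 65 mm from the pivot axis, 36 mm above the bench; grip from 35 to 107 mm from the axis, along the point's y (free end to -y). The x axis points the way it moves when closing. Under it only the plate (top 12 mm) or the bench
- jaw_pad: sprung steel face of the jaw, 90 mm long, 10 mm high, z 13 to 23 mm above the bench; moves with the jaw towards the fence and gives up to 5 mm at 4.5 N per mm. Origin in the middle of the lower edge of the face that meets the phone
- flux: bystander: small amber bottle, 34 mm across, 62 mm high, standing beyond the fence. Origin under its centre
- dish: bystander: shallow steel screw dish, 68 mm across, 18 mm high, beyond the fence. Origin under its centre
- driver: bystander: screwdriver 150 mm long with a grey handle, lying on the bench on the lever's side of the jig, beyond the lever's sweep. Origin under it near mid-length, x along it
- sucker: bystander: black suction lifter, 48 mm across, 38 mm high, in front of the jig's open end, to the fence side. Origin under its centre
- panel: bystander: loose black phone screen 148 x 70 x 6 mm, flat on the bench at the left. Origin under its centre
- tub: bystander: clear open tub 150 x 105 x 45 mm with parts in it, on the bench at the right. Origin under its centre
- brush: bystander: black cleaning brush 120 x 14 x 14 mm lying on the bench at the left, beyond the screen. Origin under its centre

How it is judged (in metres and radians):
On the way, in this order (a step that is already met when the one before it is completed fails the run):
1. the phone rests squarely against the end stop while the lever is still open (below 0.75 rad) (x of phone_end in the frame of jig above 0.092 m and angle between the x axis of phone and the x axis of jig, either way round below 0.05 rad and height (world z) of phone below 0.016 m and angle between phone's own z axis and vertical below 0.05 rad and value of joint lever below 0.75 rad), for 0.2 s.
2. the lever is fully closed and the jaw presses on the phone (value of joint lever above 1.45 rad and contact force between jaw_pad and phone above 3 N), for 0.2 s.
At the end, for the whole second after the job is handed in: The phone lies flat on the jig, its leading end within 3 mm of the end stop, square to it within 0.05 rad and within 2 mm of the fence; the lever is within 0.12 rad of its closed stop, the jaw pad presses the phone with more than 3 N, and all is at rest (all of step 2 and x of phone_end in the frame of jig above 0.092 m and angle between the x axis of phone and the x axis of jig, either way round below 0.05 rad and height (world z) of phone below 0.016 m and angle between phone's own z axis and vertical below 0.05 rad and y of phone in the frame of jig above 0.0025 m and linear speed of phone below 0.01 m/s); the robot touches nothing.
It fails at once if the phone is lifted more than 10 mm or tipped more than 0.2 rad (height (world z) of phone above 0.022 m or angle between phone's own z axis and vertical above 0.2 rad).
It fails at once if the fingers pinch the phone or push it hard (over 35 N) (contact force between the fingers and phone above 35 N).
It fails at once if the fingers pinch the lever or force it (over 35 N) (contact force between the fingers and lever above 35 N).
It fails at once if another thing on the bench is moved more than 15 mm, lifted or tipped (distance of any of flux, dish, driver, sucker, panel, tub, brush from where it was at the start of the episode above 0.015 m or angle between any of flux, dish, sucker, tub, panel's own z axis and vertical above 0.3 rad).
It also fails if it takes over 48 s, if anything falls off the work surface, if the arm or the gripper's body presses on something with over 40 N, if the wrist force passes 120 N, or if a joint passes its speed limit or range.

ROBOT

A 6-joint arm with a two-finger parallel gripper is mounted at the origin on the work surface. World frame = base frame: x ahead of the robot, y to its left, z up, the work surface at z = 0. Lengths are in m, angles in degrees, forces in N, time in s.
With the tool pointing down it reaches from about 0.4 to 0.825 m from the base axis. Payload 7 kg.
Tool frame: the origin (TCP) lies on the centre line of the jaws, within the pads' length; the fingertips stand 19 mm ahead of it and the grasp point (between the pads) is the TCP; z points along the fingers, y is the line along which they close (so a half turn about z gives the same grasp; the last joint's range is limited). The gripper opens to 88 mm and grips with 3 to 60 N. Pads are 19 mm wide; open, the fingers measure 130 mm over their backs; the gripper's body (78 mm by 193 mm) begins 47 mm behind the grasp point.
Start: joints at [84.288, 20.546, 0.682, 0, -70.136, -16.507], TCP at [0.255, 0.625, 0.246] pointing down, gripper open.
Joint ranges: [-176.03, 176.03], [-82.01, 121.73], [-58.28, 71.71], [-173.87, 95.51], [-174.79, -0.11], [-173.66, 173.66]. Speed limits (degrees/s): [136.94, 136.94, 172.46, 180, 180, 180].

INTERFACE

Orientations are given as [roll, pitch, yaw] about the fixed x, y, z axes, in that order (R = Rz(yaw) Ry(pitch) Rx(roll)).
In Python, from plant import ctrl gives the robot as it stands.
- The arm moves only by the tool move_arm, never from a script. Its argument "motion" is a list of rows, each a list of 3 entries, a list of its own where there are three numbers: the shift along the tool's x, y, z in mm, then the turn, a rotation vector about the tool's x, y, z in degrees, then the closure, from 0 (fully open) to 1 (shut). A call has 1 to 10 rows; each row is the pose to reach, as a shift and turn from the pose commanded when the call began, along the tool's axes at that moment; what a row does not reach only later rows make up. A row lasts 1/12 s, in which the tool goes at most 41.7 mm and 7.16 degrees, less where a joint would pass 70% of its speed; a pose out of reach is approached as far as the arm can. A call with a gripper value outside its range is refused whole. The fingers move at their own pace and stop on an object; the grip force is fixed at half the most. Time passes only in rows, so rows that repeat a pose let the fingers close. It gives the time, the measured TCP pose, the force, the opening and the grip force at its end, in the units of the state.
- ctrl.get_obs(): the state, without advancing time (a new reading comes with each control period).
- ctrl.snapshot(name): name is "scene" or "top" or "wrist"; returns a dict with "color" (384x512x3 uint8, blue, green, red), "camera_matrix" (3x3 intrinsics, pixels), "cam_to_world" (4x4, takes a point from camera to world coordinates). Camera axes: x right, y up, looking along -z (the intrinsics and any distortion apply to the point x, -y, -z); pixel columns grow to the right and rows downward; lengths in m; the calibration is good to about 2 mm. A picture is of the moment at which its call begins. There is no depth.
- ctrl.close_job(): hands the job in; it is judged then, once.
The state is a dict: "clock": time; "joint_pos": joint angles; "qvel": joint speeds; "tau": joint torques, N m; "tool_pos": TCP position; "orientation": TCP orientation; "force": force on the tool from outside, world axes, zero at the start; "moment": the same for the moment, N m; "opening": finger opening in m; "gripper_force": force on a finger pad.
Only numpy, scipy, OpenCV 4.12 (cv2) and the standard library are available. Lean on these libraries where they do the work, as an engineer would, in place of code of your own. Each camera call takes 0.05 s, during which the arm holds its last target. There are 200 camera calls.

## Working session

There is one attempt and no reset: what is moved stays moved. The work goes in short steps, Python scripts to look and compute and a tool call to move; the robot and the scene stay as the last step left them, time stands still between calls to the robot, and variables do not carry over. Pictures are saved under pics/ and viewed, at most 10 in all, crops included, and the job is handed in when it is done.

Besides the shell and the picture viewer there is one more tool, called after "Emit:" as name([rows], argument=value, ...), one row to a line, values as JSON. move_arm: Moves the arm, as the interface text tells. Its arguments: {"type":"object","properties":{"motion":{"type":"array"}},"required":["motion"]}

```bash
mkdir -p pics; ls; python3 - <<'E'
from plant import ctrl
import cv2,pickle
o=ctrl.get_obs();print(o)
for n in("top","scene"):
    s=ctrl.snapshot(n);cv2.imwrite(f"pics/{n}0.png",s["color"]);pickle.dump(s,open(f"{n}0.pkl","wb"));print(s["camera_matrix"],s["cam_to_world"],[k for k in s])
E
```

```text
pics
{'clock': 0.0, 'joint_pos': array([ 8.42857524e+01,  2.05903112e+01,  6.33758949e-01, -2.02727562e-02,
       -7.01370302e+01, -1.65073124e+01]), 'qvel': array([ 0.00545435,  0.09789142,  0.02039146, -0.01479326,  0.06234588,
       -0.00918422]), 'tau': array([-4.30179380e-04, -5.82731795e+01,  2.93040276e+01,  6.99705765e+00,
        6.80319834e-03, -1.55247690e-04]), 'tool_pos': array([0.25512058, 0.62442597, 0.24463477]), 'orientation': array([ 1.79904859e+02, -8.32060674e-03, -2.22284567e+01]), 'force': array([-0.24072271, -0.54658196,  0.00776514]), 'moment': array([-0.06244451,  0.02411629, -0.01418812]), 'gripper_force': 0.0, 'opening': 0.08752735146906147}
[[355.14344774   0.         258.144873  ]
 [  0.         355.14344774 188.26889569]
 [  0.           0.           1.        ]] [[-0.01768782  0.99642318 -0.08263167  0.46865236]
 [-0.99959616 -0.01578456  0.02362983 -0.01216265]
 [ 0.022241    0.08301626  0.99629997  1.0245937 ]
 [ 0.          0.          0.          1.        ]] ['color', 'camera_matrix', 'cam_to_world']
[[383.22914789   0.         257.35416789]
 [  0.         383.22914789 189.95323806]
 [  0.           0.           1.        ]] [[ 0.84940274 -0.44470754  0.28416579  0.83592304]
 [ 0.52773446  0.71230428 -0.46272989 -0.50450545]
 [ 0.00336696  0.54300811  0.8397207   0.97158823]
 [ 0.          0.          0.          1.        ]] ['color', 'camera_matrix', 'cam_to_world']
```

View pics/top0.png

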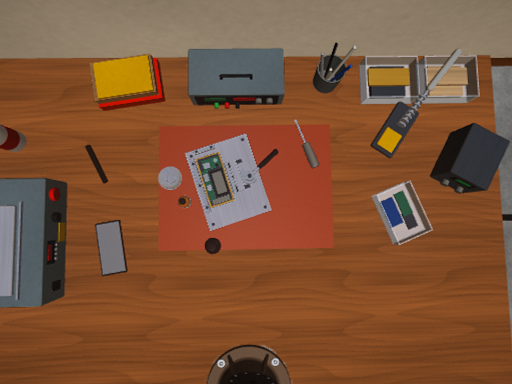

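View pics/scene0.png

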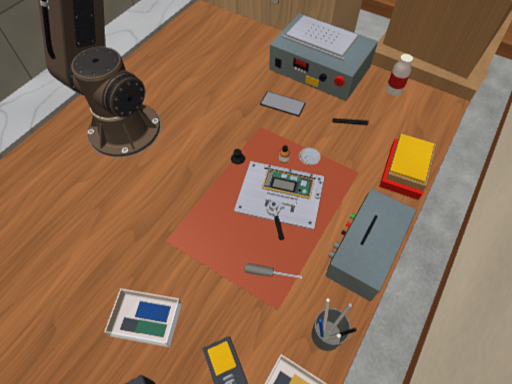

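```bash
python3 - <<'E'
import cv2
a=cv2.imread("pics/top0.png")[125:260,165:325];cv2.imwrite("pics/c0.png",cv2.resize(a,None,fx=5,fy=4.4444,interpolation=cv2.INTER_CUBIC)[:600])
b=cv2.imread("pics/scene0.png")[140:260,220:340];cv2.imwrite("pics/c1.png",cv2.resize(b,None,fx=5,fy=5,interpolation=cv2.INTER_CUBIC))
E
```

```text
(no output)
```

View pics/c0.png

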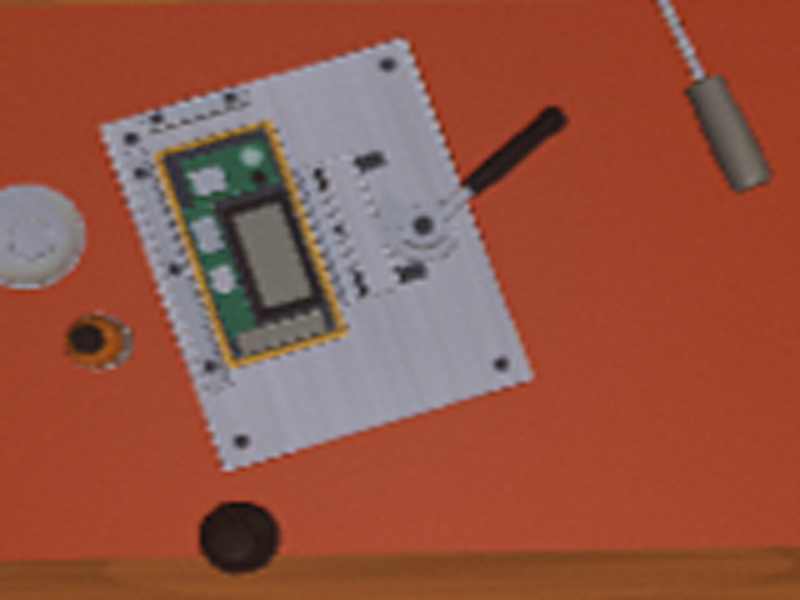

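View pics/c1.png

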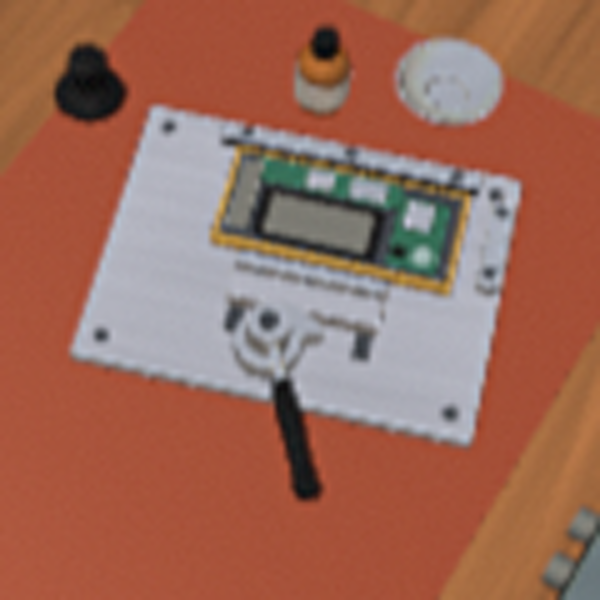

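```bash
cat > h.py <<'E'
import numpy as np,pickle
from scipy.optimize import least_squares
def ray(s,uv):
    K,T=s["camera_matrix"],s["cam_to_world"]
    d=np.linalg.inv(K)@[uv[0],uv[1],1.];return T[:3,3],T[:3,:3]@[d[0],-d[1],-d[2]]
def onz(s,uv,z):
    p,d=ray(s,uv);return p+d*(z-p[2])/d[2]
def fit(loc,pts):
    loc=np.array(loc);pts=np.array(pts)[:,:2]
    f=lambda q:(loc@np.array([[np.cos(q[2]),np.sin(q[2])],[-np.sin(q[2]),np.cos(q[2])]])+q[:2]-pts).ravel()
    r=least_squares(f,[*pts.mean(0),.3]);return r.x,np.abs(r.fun).max()
E
python3 - <<'E'
from h import *
t=pickle.load(open("top0.pkl","rb"));s=pickle.load(open("scene0.pkl","rb"))
ct=lambda u,v:((u+.5)/5-.5+165,(v+.5)/4.4444-.5+125)
cs=lambda u,v:((u+.5)/5-.5+220,(v+.5)/5-.5+140)
L=[[.11,.06],[.11,-.125],[-.125,-.125],[-.125,.06]]
P=[onz(t,ct(*p),.012) for p in[(103,125),(407,40),(532,380),(225,470)]]
Q=[onz(s,cs(*p),.012) for p in[(522,180),(470,443),(73,355),(153,107)]]
for X in(P,Q,P+Q):
    q,e=fit(L*(len(X)//4),X);print(q[:2],np.degrees(q[2]),e)
c,sn=np.cos(q[2]),np.sin(q[2]);R=np.array([[c,sn],[-sn,c]])
J=lambda p:np.round(R@(p[:2]-q[:2])*1e3,1)
l=[[.073,.0355],[.073,-.0355],[-.073,-.0355],[-.073,.0355]]
A=[onz(t,ct(*p),.021) for p in[(157,155),(270,123),(347,330),(233,365)]]
B=[onz(s,cs(*p),.021) for p in[(470,190),(448,293),(212,240),(240,147)]]
for X in(A,B,A+B):
    r,e=fit(l*(len(X)//4),X);print("phone",J(r),np.degrees(r[2]-q[2]),e)
for n,cam,f,p,z in[("hub",t,ct,(423,226),.047),("tip",t,ct,(556,116),.036),("hubs",s,cs,(268,321),.047),("tips",s,cs,(308,492),.036)]:
    w=onz(cam,f(*p),z);print(n,w,J(w))
for n,p,z in[("sucker",(238,535),.038),("flux",(85,340),.062),("drv",(750,185),.01)]:w=onz(t,ct(*p),z);print(n,w,J(w))
E
```

```text
[0.57150841 0.08306137] 17.058925975922634 0.001399258506748366
[0.57114997 0.08546987] 17.849545205619 0.0018909224842884598
[0.5713289  0.08426639] 17.45463007078296 0.002922641432804629
phone [ 8.4 -0.7] 0.03686398813044538 0.0031747305635567713
phone [8.4 2.5] 0.38180309382387917 0.0026566260337402142
phone [8.4 0.9] 0.21119684308736972 0.004218561133792986
hub [ 0.58571035 -0.01120117  0.047     ] [-14.9 -95.4]
tip [ 0.65618889 -0.08731987  0.036     ] [  29.5 -189.1]
hubs [ 0.58521665 -0.01077492  0.047     ] [-15.3 -94.8]
tips [ 0.65494872 -0.08570935  0.036     ] [  28.8 -187.2]
sucker [0.39632837 0.09328413 0.038     ] [-164.2   61.1]
flux [0.51697551 0.17227171 0.062     ] [-25.5 100.3]
drv [ 0.61415346 -0.20068475  0.01      ] [ -44.6 -284.7]
```

```bash
cat > p.py <<'E'
import sys,numpy as np
from scipy.spatial.transform import Rotation as R
from plant import ctrl
J0=np.array([571.3,84.3]);YA=17.45
def rel(jx,jy,z,th):
    "jig mm, TCP z mm, th: direction of push in jig, deg (tool -x)"
    o=ctrl.get_obs();T=R.from_euler('xyz',o["orientation"],degrees=True)
    c,s=np.cos(np.radians(YA)),np.sin(np.radians(YA))
    w=np.array([J0[0]+c*jx-s*jy,J0[1]+s*jx+c*jy,z])
    G=R.from_euler('xyz',[180,0,YA+th+180],degrees=True)
    return np.round(T.inv().apply(w-o["tool_pos"]*1e3),1),np.round((T.inv()*G).as_rotvec(degrees=True),1)
def lev(th,off,z=44,r=65):
    a=np.radians(th);p=np.array([-15,-95])+r*np.array([np.sin(a),-np.cos(a)])-off*np.array([np.cos(a),np.sin(a)])
    return rel(*p,z,th)
def now():
    o=ctrl.get_obs();c,s=np.cos(np.radians(YA)),np.sin(np.radians(YA));d=o["tool_pos"][:2]*1e3-J0
    print(o["clock"],"jig",np.round([c*d[0]+s*d[1],-s*d[0]+c*d[1],o["tool_pos"][2]*1e3],1),o["orientation"].round(1),o["force"].round(1),o["opening"])
E
python3 -c "
from p import *
now();print(rel(-95,1,245,0))"
```

```text
0.1 jig [-139.6  610.1  244.7] [179.9  -0.  -22.2] [-0.4 -0.6 -0.2] 0.0878833582773894
(array([4.233e+02, 4.403e+02, 4.000e-01]), array([ 0.000e+00, -1.000e-01,  1.403e+02]))
```

Emit:
move_arm([
  [[28, 29, 0], [0, 0, 6.6], 1],
  [[56, 58, 0], [0, 0, 13.2], 1],
  [[84, 87, 0], [0, 0, 19.8], 1],
  [[112, 116, 0], [0, 0, 26.4], 1],
  [[140, 145, 0], [0, 0, 33], 1],
  [[168, 174, 0], [0, 0, 39.6], 1],
  [[196, 203, 0], [0, 0, 46.2], 1],
  [[224, 232, 0], [0, 0, 52.8], 1],
  [[252, 261, 0], [0, 0, 59.4], 1],
  [[280, 290, 0], [0, 0, 66], 1],
])

```text
clock: 0.93
tool_pos: [0.4048, 0.2485, 0.2455]
orientation: [180.0, 0.0, -88.5]
force: [1.7, -0.6, 0.4]
opening: 0.0266
gripper_force: 0.0
```

```bash
python3 -c "
from p import *
now();print(rel(-95,1,245,0))"
```

```text
0.9333 jig [-109.6  206.6  245.5] [180.    0.  -88.5] [ 1.7 -0.6  0.4] 0.026571657521111097
(array([193.6, -70.6,   0.5]), array([ 0.,  0., 74.]))
```

Emit:
move_arm([
  [[20, -7, 8], [0, 0, 7], 1],
  [[40, -14, 16], [0, 0, 14], 1],
  [[60, -21, 24], [0, 0, 21], 1],
  [[80, -28, 32], [0, 0, 28], 1],
  [[100, -35, 40], [0, 0, 35], 1],
  [[120, -42, 50], [0, 0, 42], 1],
  [[140, -50, 60], [0, 0, 49], 1],
  [[160, -58, 70], [0, 0, 56], 1],
  [[180, -65, 80], [0, 0, 63], 1],
  [[194, -71, 90], [0, 0, 70], 1],
])

```text
clock: 1.77
tool_pos: [0.4818, 0.0573, 0.1549]
orientation: [180.0, -0.0, -158.6]
force: [-0.1, 0.0, -0.0]
opening: 0.0004
gripper_force: 0.0
```

```bash
python3 -c "
from p import *
now();print(rel(-95,1,60,0))"
```

```text
1.7667 jig [-93.5   1.1 154.9] [ 180.    -0.  -158.6] [-0.1  0.  -0. ] 0.00038339486298353696
(array([ 1.5,  0. , 94.9]), array([-0., -0.,  4.]))
```

Emit:
move_arm([
  [[1, 0, 20], [0, 0, 4], 1],
  [[1, 0, 45], [0, 0, 4], 1],
  [[1, 0, 70], [0, 0, 4], 1],
  [[1, 0, 95], [0, 0, 4], 1],
  [[1, 0, 105], [0, 0, 4], 1],
  [[1, 0, 112], [0, 0, 4], 1],
  [[1, 0, 117], [0, 0, 4], 1],
  [[1, 0, 119.5], [0, 0, 4], 1],
  [[1, 0, 119.5], [0, 0, 4], 1],
  [[1, 0, 119.5], [0, 0, 4], 1],
])

```text
clock: 2.6
tool_pos: [0.4813, 0.0587, 0.0367]
orientation: [180.0, 0.1, -162.2]
force: [0.8, 0.6, 0.0]
opening: 0.0004
gripper_force: 0.0
```

```bash
python3 -c "
from p import *;import cv2
now();print(rel(-70,1,35,0))
a=ctrl.snapshot('scene')['color'][140:260,220:340];b=ctrl.snapshot('wrist')['color']
a=cv2.resize(a,(384,384),interpolation=cv2.INTER_CUBIC)
cv2.imwrite('pics/d.png',cv2.resize(cv2.hconcat([a,b]),(800,343)))"
```

```text
2.6 jig [-93.5   2.5  36.7] [ 1.800e+02  1.000e-01 -1.622e+02] [0.8 0.6 0. ] 0.0003923707113253374
(array([-23.5,  -1.7,   1.7]), array([0. , 0.1, 0.3]))
```

View pics/d.png

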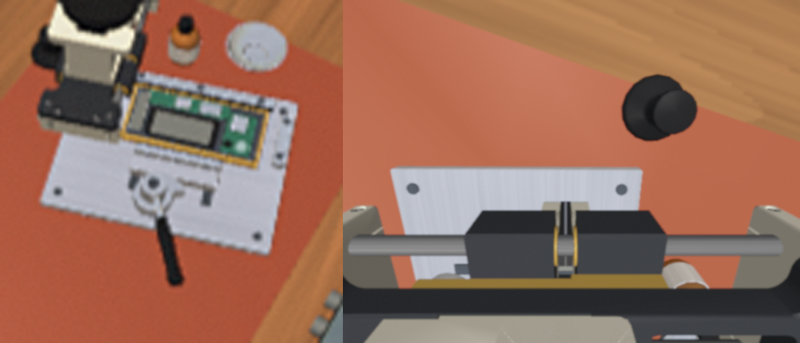

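The view shows the closed fingers just behind the phone's tail, clear of the sucker. I'll push slowly.

Emit:
move_arm([
  [[-3, -1, 1.5], [0, 0, 0.3], 1],
  [[-6, -1.5, 2], [0, 0, 0.3], 1],
  [[-9, -1.5, 2], [0, 0, 0.3], 1],
  [[-12, -1.5, 2], [0, 0, 0.3], 1],
  [[-14.5, -1.5, 2], [0, 0, 0.3], 1],
  [[-17, -1.5, 2], [0, 0, 0.3], 1],
  [[-19, -1.5, 2], [0, 0, 0.3], 1],
  [[-21, -1.5, 2], [0, 0, 0.3], 1],
  [[-23, -1.5, 2], [0, 0, 0.3], 1],
  [[-25, -1.5, 2], [0, 0, 0.3], 1],
])

```text
clock: 3.53
tool_pos: [0.5048, 0.0644, 0.0339]
orientation: [-180.0, -0.1, -162.5]
force: [-1.7, -0.4, 0.5]
opening: 0.0002
gripper_force: 0.8
```

Emit:
move_arm([
  [[-1, 0, 0], [0, 0, 0], 1],
  [[-2, 0, 0], [0, 0, 0], 1],
  [[-3, 0, 0], [0, 0, 0], 1],
  [[-3, 0, 0], [0, 0, 0], 1],
])

```text
clock: 3.87
tool_pos: [0.5084, 0.0657, 0.034]
orientation: [180.0, 0.0, -162.5]
force: [-0.3, -0.2, -1.2]
opening: 0.0003
gripper_force: 0.2
```

```bash
python3 -c "
from p import *;now()"
```

```text
3.8667 jig [-65.6   1.1  34. ] [ 180.     0.  -162.5] [-0.3 -0.2 -1.2] 0.00029978574782807556
```

Emit:
move_arm([
  [[-1, 0, 0], [0, 0, 0], 1],
  [[-2, 0, 0], [0, 0, 0], 1],
  [[-3, 0, 0], [0, 0, 0], 1],
  [[-3, 0, 0], [0, 0, 0], 1],
])

```text
clock: 4.2
tool_pos: [0.5111, 0.0665, 0.0341]
orientation: [-180.0, 0.0, -162.5]
force: [0.2, -1.1, -1.0]
opening: 0.0003
gripper_force: 0.4
```

Emit:
move_arm([
  [[-0.5, 0, 0], [0, 0, 0], 1],
  [[-1, 0, 0], [0, 0, 0], 1],
  [[-1, 0, 0], [0, 0, 0], 1],
  [[-1, 0, 0], [0, 0, 0], 1],
])

```text
clock: 4.53
tool_pos: [0.5117, 0.0667, 0.034]
orientation: [-180.0, -0.0, -162.5]
force: [-2.1, -0.4, -0.1]
opening: 0.0001
gripper_force: 1.0
```

```bash
python3 - <<'E'
from p import *;import h,cv2
now()
s=ctrl.snapshot('top')
cv2.imwrite('pics/e.png',cv2.resize(s['color'][125:245,180:300],(600,600),interpolation=cv2.INTER_CUBIC))
import pickle;pickle.dump(s,open('top1.pkl','wb'))
E
```

```text
4.5333 jig [-62.2   1.1  34. ] [-180.    -0.  -162.5] [-2.1 -0.4 -0.1] 0.00014825646375304832
```

View pics/e.png

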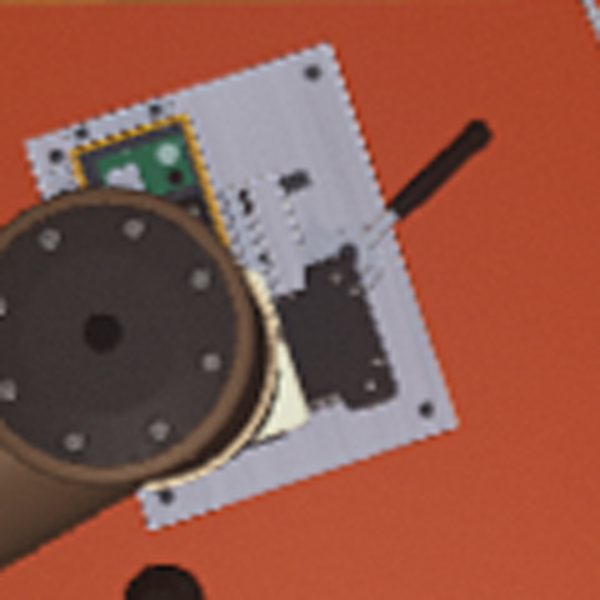

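The view shows the phone's leading edge at (73,152)-(185,117), close to the stop bar. Next I'll confirm contact by force.

Emit:
move_arm([
  [[-0.5, 0, 0], [0, 0, 0], 1],
  [[-1, 0, 0], [0, 0, 0], 1],
  [[-1, 0, 0], [0, 0, 0], 1],
  [[-1, 0, 0], [0, 0, 0], 1],
])

```text
clock: 4.92
tool_pos: [0.5118, 0.0667, 0.0339]
orientation: [-180.0, -0.1, -162.5]
force: [-5.3, -0.4, 2.9]
opening: 0.0002
gripper_force: 2.6
```

```bash
python3 - <<'E'
from p import *;import h,pickle
now();t=pickle.load(open('top1.pkl','rb'))
a=np.radians(YA);M=np.array([[np.cos(a),np.sin(a)],[-np.sin(a),np.cos(a)]])
for p,z in[((73,152),.021),((185,117),.021),((28,142),.012),((330,43),.012)]:
    print((M@(h.onz(t,((p[0]+.5)/5-.5+180,(p[1]+.5)/5-.5+125),z)[:2]*1e3-J0)).round(1))
E
```

```text
4.9167 jig [-62.    1.   33.9] [-1.800e+02 -1.000e-01 -1.625e+02] [-5.3 -0.4  2.9] 0.0002368484112570668
[92.9 33.8]
[ 92.3 -32.8]
[108.5  57.4]
[ 109.4 -125.5]
```

Emit:
move_arm([
  [[1, 0, 0], [0, 0, 0], 1],
  [[4, 0, 0], [0, 0, 0], 1],
  [[10, 0, 0], [0, 0, 0], 1],
  [[18, 0, 0], [0, 0, 0], 1],
  [[20, 0, -15], [0, 0, 0], 1],
  [[20, 0, -35], [0, 0, 0], 1],
  [[20, 0, -60], [0, 0, 0], 1],
  [[20, 0, -76], [0, 0, 0], 1],
  [[20, 0, -76], [0, 0, 0], 1],
])

```text
clock: 5.67
tool_pos: [0.4953, 0.0618, 0.1136]
orientation: [180.0, 0.4, -162.5]
force: [0.5, 1.4, -0.6]
opening: 0.0006
gripper_force: 0.0
```

```bash
python3 -c "
from p import *;now();print(lev(25,34,110))"
```

```text
5.6667 jig [-79.2   1.3 113.6] [ 180.     0.4 -162.5] [ 0.5  1.4 -0.6] 0.0005610083073314075
(array([ -60.6, -169.7,    3.9]), array([ -0. ,   0.4, -24.9]))
```

Emit:
move_arm([
  [[-8, -22, 0], [0, 0, -3], 1],
  [[-16, -44, 0], [0, 0, -6], 1],
  [[-24, -66, 0], [0, 0, -9], 1],
  [[-32, -88, 0], [0, 0, -12], 1],
  [[-40, -110, 0], [0, 0, -15], 1],
  [[-48, -132, 0], [0, 0, -18], 1],
  [[-55, -154, 0], [0, 0, -22], 1],
  [[-61, -170, 2], [0, 0, -25], 1],
  [[-61, -170, 2], [0, 0, -25], 1],
])

```text
clock: 6.42
tool_pos: [0.6039, -0.0849, 0.107]
orientation: [-180.0, -0.0, -137.5]
force: [0.2, -0.6, -0.1]
opening: 0.0004
gripper_force: 0.0
```

```bash
python3 - <<'E'
from p import *;import h,cv2,pickle
now();print(lev(25,34,44))
s=ctrl.snapshot('scene');t=ctrl.snapshot('top')
cv2.imwrite('pics/f.png',cv2.resize(cv2.hconcat([s['color'][140:260,220:340],t['color'][125:245,180:300]]),(800,400),interpolation=cv2.INTER_CUBIC))
E
```

```text
6.4167 jig [ -19.7 -171.2  107. ] [-180.    -0.  -137.5] [ 0.2 -0.6 -0.1] 0.00044058034821636545
(array([-2.5,  2.1, 63. ]), array([-0. , -0. ,  0.1]))
```

View pics/f.png

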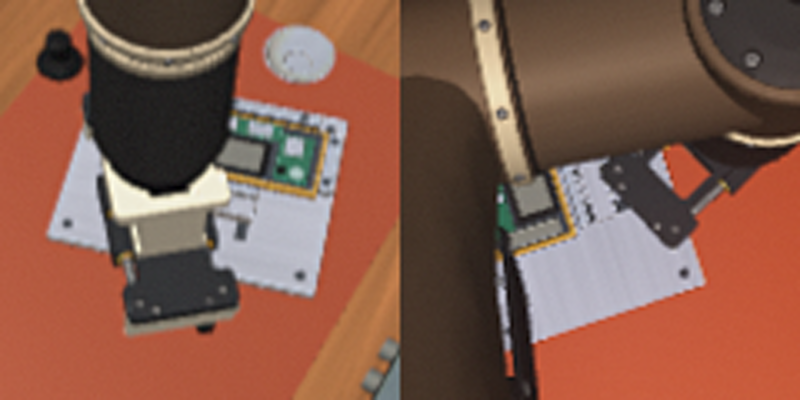

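The view shows the phone home at the stop and the gripper beside the lever's grip. I'll descend next.

Emit:
move_arm([
  [[0, 1, 15], [0, 0, 0], 1],
  [[0, 2, 35], [0, 0, 0], 1],
  [[0, 2, 50], [0, 0, 0], 1],
  [[0, 2, 58], [0, 0, 0], 1],
  [[0, 2, 62], [0, 0, 0], 1],
  [[0, 2, 62], [0, 0, 0], 1],
  [[0, 2, 62], [0, 0, 0], 1],
])

```text
clock: 7.1
tool_pos: [0.6019, -0.081, 0.0466]
orientation: [-180.0, 0.0, -137.5]
force: [-0.4, -0.9, -0.6]
opening: 0.0002
gripper_force: 0.0
```

```bash
python3 -c "
from p import *;now()
for a in [(25,25),(25,17),(30,17),(35,17),(40,17),(45,17),(50,17)]:print(a,lev(*a))"
```

```text
7.1 jig [ -20.4 -166.8   46.6] [-180.     0.  -137.5] [-0.4 -0.9 -0.6] 0.00018924107432190907
(25, 25) (array([-10.2,  -2.2,   2.7]), array([-0. ,  0. ,  0.1]))
(25, 17) (array([-18.2,  -2.2,   2.7]), array([-0. ,  0. ,  0.1]))
(30, 17) (array([-24. ,  -3.4,   2.7]), array([-0. ,  0. , -4.9]))
(35, 17) (array([-29.8,  -4.2,   2.7]), array([-0. ,  0. , -9.9]))
(40, 17) (array([-35.6,  -4.4,   2.7]), array([ -0. ,   0. , -14.9]))
(45, 17) (array([-41.5,  -4.1,   2.7]), array([ -0. ,   0. , -19.9]))
(50, 17) (array([-47.3,  -3.3,   2.7]), array([ -0. ,   0. , -24.9]))
```

Emit:
move_arm([
  [[-5, -1, 1], [0, 0, 0], 1],
  [[-10, -2, 2], [0, 0, 0], 1],
  [[-14, -2, 2], [0, 0, 0], 1],
  [[-16, -2, 2], [0, 0, 0], 1],
  [[-18, -2, 2], [0, 0, 0], 1],
  [[-20, -3, 2], [0, 0, -2], 1],
  [[-22, -3, 2], [0, 0, -3.5], 1],
  [[-24, -3.4, 2], [0, 0, -5], 1],
  [[-27, -4, 2], [0, 0, -7.5], 1],
  [[-30, -4, 2], [0, 0, -10], 1],
])

```text
clock: 7.93
tool_pos: [0.6263, -0.0645, 0.0442]
orientation: [180.0, -0.0, -127.4]
force: [-0.5, -4.1, 0.9]
opening: 0.0001
gripper_force: 2.1
```

```bash
python3 -c "
from p import *;now()
for a in range(38,63,3):print(a,lev(a,17))"
```

```text
7.9333 jig [   7.8 -158.5   44.2] [ 180.    -0.  -127.4] [-0.5 -4.1  0.9] 8.501628722861208e-05
38 (array([-4.1, -0.7,  0.2]), array([ 0. , -0. , -2.8]))
41 (array([-7.6, -1.4,  0.2]), array([ 0. , -0. , -5.8]))
44 (array([-11.1,  -1.8,   0.2]), array([ 0. , -0. , -8.8]))
47 (array([-14.6,  -2.1,   0.2]), array([  0. ,  -0. , -11.8]))
50 (array([-18.1,  -2.1,   0.2]), array([  0. ,  -0. , -14.8]))
53 (array([-21.6,  -2. ,   0.2]), array([  0. ,  -0. , -17.8]))
56 (array([-25.1,  -1.8,   0.2]), array([  0. ,  -0. , -20.8]))
59 (array([-28.6,  -1.3,   0.2]), array([  0. ,  -0. , -23.8]))
62 (array([-32.1,  -0.6,   0.2]), array([  0. ,  -0. , -26.8]))
```

Contact at about 4 N, as expected. Continuing to about 62°.

Emit:
move_arm([
  [[-4, -0.7, 0], [0, 0, -3], 1],
  [[-7.5, -1.4, 0], [0, 0, -6], 1],
  [[-11, -1.8, 0], [0, 0, -9], 1],
  [[-14.5, -2, 0], [0, 0, -12], 1],
  [[-18, -2, 0], [0, 0, -15], 1],
  [[-21.5, -2, 0], [0, 0, -18], 1],
  [[-25, -1.8, 0], [0, 0, -21], 1],
  [[-28.5, -1.3, 0], [0, 0, -24], 1],
  [[-32, -0.6, 0], [0, 0, -27], 1],
])

```text
clock: 8.68
tool_pos: [0.6463, -0.0394, 0.0441]
orientation: [180.0, -0.0, -100.4]
force: [-1.3, -4.1, 2.2]
opening: 0.0004
gripper_force: 2.1
```

```bash
python3 -c "
from p import *;now()
for a in range(62,90,3):print(a,lev(a,17))"
```

```text
8.6833 jig [  34.4 -140.5   44.1] [ 180.    -0.  -100.4] [-1.3 -4.1  2.2] 0.0003891504613651787
62 (array([0.1, 0. , 0.1]), array([ 0. , -0. ,  0.2]))
65 (array([-3.4, -0.8,  0.1]), array([ 0. , -0. , -2.8]))
68 (array([-6.8, -1.4,  0.1]), array([ 0. , -0. , -5.8]))
71 (array([-10.3,  -1.9,   0.1]), array([ 0. , -0. , -8.8]))
74 (array([-13.8,  -2.2,   0.1]), array([  0. ,  -0. , -11.8]))
77 (array([-17.3,  -2.2,   0.1]), array([  0. ,  -0. , -14.8]))
80 (array([-20.9,  -2.1,   0.1]), array([  0. ,  -0. , -17.8]))
83 (array([-24.4,  -1.9,   0.1]), array([  0. ,  -0. , -20.8]))
86 (array([-27.8,  -1.4,   0.1]), array([  0. ,  -0. , -23.8]))
89 (array([-31.3,  -0.7,   0.1]), array([  0. ,  -0. , -26.8]))
```

Emit:
move_arm([
  [[-3.5, -0.8, 0], [0, 0, -3], 1],
  [[-7, -1.4, 0], [0, 0, -6], 1],
  [[-10.5, -1.9, 0], [0, 0, -9], 1],
  [[-14, -2.2, 0], [0, 0, -12], 1],
  [[-17.5, -2.2, 0], [0, 0, -15], 1],
  [[-21, -2, 0], [0, 0, -18], 1],
  [[-24, -2, 0], [0, 0, -21], 1],
  [[-24, -2, 0], [0, 0, -21], 1],
])

```text
clock: 9.35
tool_pos: [0.6525, -0.0158, 0.044]
orientation: [180.0, -0.0, -79.4]
force: [-0.9, -3.4, 1.0]
opening: 0.0004
gripper_force: 1.2
```

Emit:
move_arm([
  [[-1.5, 0, 0], [0, 0, -1.3], 1],
  [[-3, 0, 0], [0, 0, -2.6], 1],
  [[-4.5, 0.2, 0], [0, 0, -4], 1],
  [[-4.5, 0.2, 0], [0, 0, -4], 1],
])

```text
clock: 9.68
tool_pos: [0.6524, -0.0111, 0.0442]
orientation: [-179.9, -0.0, -75.4]
force: [3.7, -3.2, -0.3]
opening: -0.0001
gripper_force: 2.1
```

```bash
python3 -c "
from p import *;now()
for a in range(87,92):print(a,lev(a,17))"
```

```text
9.6833 jig [  48.7 -115.4   44.2] [-179.9   -0.   -75.4] [ 3.7 -3.2 -0.3] -0.00011534356096446754
87 (array([ 0. , -0.3,  0.2]), array([-0.1, -0. ,  0.1]))
88 (array([-1.1, -0.6,  0.2]), array([-0.1, -0. , -0.9]))
89 (array([-2.3, -0.9,  0.2]), array([-0.1, -0. , -1.9]))
90 (array([-3.4, -1.1,  0.2]), array([-0.1, -0. , -2.9]))
91 (array([-4.6, -1.3,  0.2]), array([-0.1, -0. , -3.9]))
```

Emit:
move_arm([
  [[-1, -0.5, 0], [0, 0, -1], 1],
  [[-2, -0.8, 0], [0, 0, -2], 1],
  [[-3, -1, 0], [0, 0, -3], 1],
  [[-3, -1, 0], [0, 0, -3], 1],
])

```text
clock: 10.02
tool_pos: [0.6527, -0.0096, 0.0442]
orientation: [-180.0, -0.1, -72.4]
force: [5.0, -11.4, -2.8]
opening: 0.0002
gripper_force: 6.3
```

Emit:
move_arm([
  [[-0.5, 0, 0], [0, 0, 0], 1],
  [[-1, 0, 0], [0, 0, 0], 1],
  [[-1, 0, 0], [0, 0, 0], 1],
  [[-1, 0, 0], [0, 0, 0], 1],
])

```text
clock: 10.35
tool_pos: [0.6526, -0.0095, 0.0443]
orientation: [-180.0, -0.1, -72.5]
force: [6.7, -15.5, -2.7]
opening: 0.0002
gripper_force: 8.5
```

Emit:
move_arm([
  [[-0.5, 0, 0], [0, 0, 0], 1],
  [[-1, 0, 0], [0, 0, 0], 1],
  [[-1, 0, 0], [0, 0, 0], 1],
  [[-1, 0, 0], [0, 0, 0], 1],
])

```text
clock: 10.68
tool_pos: [0.6526, -0.0093, 0.0443]
orientation: [-180.0, -0.2, -72.5]
force: [9.0, -19.4, -4.2]
opening: 0.0005
gripper_force: 10.8
```

```bash
python3 -c "
from p import *;now()"
```

```text
10.6833 jig [  49.5 -113.7   44.3] [-180.    -0.2  -72.5] [  9.  -19.4  -4.2] 0.000534501082298332
```

Firmly at the closed stop (21 N with no motion). Backing off and up.

Emit:
move_arm([
  [[2, 0, 0], [0, 0, 0], 1],
  [[5, 0, 0], [0, 0, 0], 1],
  [[12, 0, 0], [0, 0, 0], 1],
  [[22, 0, 0], [0, 0, 0], 1],
  [[25, 0, -20], [0, 0, 0], 1],
  [[25, 0, -50], [0, 0, 0], 1],
  [[25, 0, -85], [0, 0, 0], 1],
  [[25, 0, -120], [0, 0, 0], 1],
  [[25, 0, -150], [0, 0, 0], 1],
])

```text
clock: 11.43
tool_pos: [0.6591, -0.0304, 0.1966]
orientation: [-179.9, 0.0, -72.5]
force: [0.2, 0.0, -0.1]
opening: 0.0001
gripper_force: 0.0
```

Emit:
move_arm([
  [[40, 0, -20], [0, 0, 0], 1],
  [[80, 0, -20], [0, 0, 0], 1],
  [[120, 0, -20], [0, 0, 0], 1],
  [[150, 0, -20], [0, 0, 0], 1],
  [[150, 0, -20], [0, 0, 0], 1],
  [[150, 0, -20], [0, 0, 0], 1],
])

```text
clock: 11.93
tool_pos: [0.7037, -0.1754, 0.2131]
orientation: [179.9, 0.1, -72.7]
force: [-0.9, -0.2, 0.7]
opening: 0.0003
gripper_force: 0.0
```

```bash
python3 - <<'E'
from p import *;import cv2,pickle
now();s=ctrl.snapshot('scene');t=ctrl.snapshot('top');pickle.dump((s,t),open('end.pkl','wb'))
cv2.imwrite('pics/g.png',cv2.resize(cv2.hconcat([s['color'][140:260,220:340],t['color'][125:245,180:300]]),(800,400),interpolation=cv2.INTER_CUBIC))
E
```

```text
11.9333 jig [  48.4 -287.4  213.1] [ 1.799e+02  1.000e-01 -7.270e+01] [-0.9 -0.2  0.7] 0.000308487977581213
```

View pics/g.png

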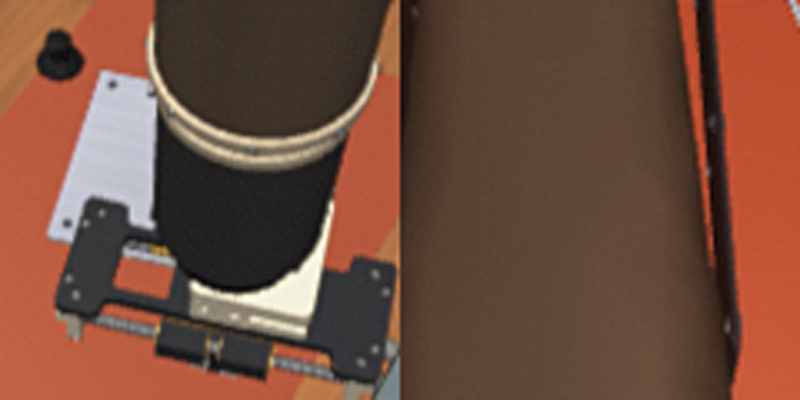

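The arm hides the jig, so I'm moving aside for a check.

Emit:
move_arm([
  [[-36, 7, -20], [0, 0, 0], 1],
  [[-72, 14, -40], [0, 0, 0], 1],
  [[-108, 21, -40], [0, 0, 0], 1],
  [[-144, 28, -40], [0, 0, 0], 1],
  [[-180, 35, -40], [0, 0, 0], 1],
  [[-216, 42, -40], [0, 0, 0], 1],
  [[-252, 49, -40], [0, 0, 0], 1],
  [[-288, 56, -40], [0, 0, 0], 1],
  [[-324, 63, -40], [0, 0, 0], 1],
  [[-360, 70, -40], [0, 0, 0], 1],
])

```text
clock: 12.87
tool_pos: [0.5271, 0.1514, 0.2546]
orientation: [-179.9, 0.0, -72.4]
force: [1.0, 0.7, -0.1]
opening: 0.0006
gripper_force: 0.0
```

Emit:
move_arm([
  [[-36, 7, 0], [0, 0, 0], 1],
  [[-72, 14, 0], [0, 0, 0], 1],
  [[-108, 21, 0], [0, 0, 0], 1],
  [[-144, 28, 0], [0, 0, 0], 1],
  [[-180, 35, 0], [0, 0, 0], 1],
  [[-216, 42, 0], [0, 0, 0], 1],
  [[-252, 49, 0], [0, 0, 0], 1],
  [[-288, 56, 0], [0, 0, 0], 1],
  [[-324, 63, 0], [0, 0, 0], 1],
  [[-324, 63, 0], [0, 0, 0], 1],
])

```text
clock: 13.7
tool_pos: [0.368, 0.4443, 0.2541]
orientation: [-180.0, 0.1, -72.2]
force: [0.5, 0.1, -0.8]
opening: 0.0005
gripper_force: 0.0
```

```bash
python3 - <<'E'
from p import *;import cv2,pickle
now();s=ctrl.snapshot('scene');t=ctrl.snapshot('top');pickle.dump((s,t),open('end.pkl','wb'))
cv2.imwrite('pics/i.png',cv2.resize(cv2.hconcat([s['color'][140:260,220:340],t['color'][125:245,180:300]]),(800,400),interpolation=cv2.INTER_CUBIC))
E
```

```text
13.7 jig [-86.  404.4 254.1] [-1.80e+02  1.00e-01 -7.22e+01] [ 0.5  0.1 -0.8] 0.0004994489868949096
```

View pics/i.png

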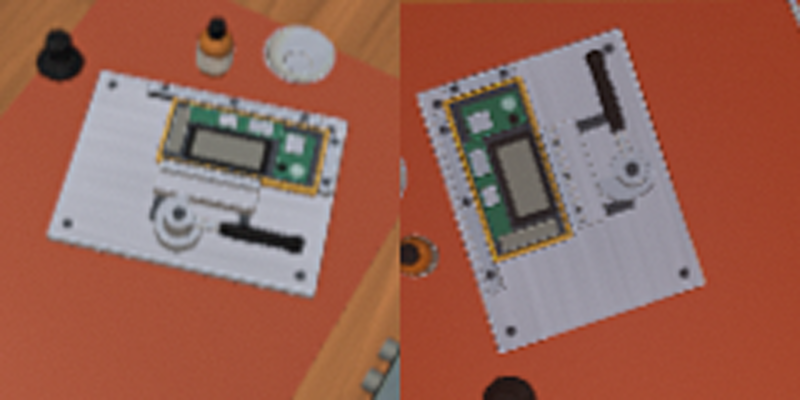

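The view shows the lever arm lying along jig +x and the phone against the fence and stop. One numeric check before handing in.

```bash
python3 - <<'E'
import pickle;from h import *
s,t=pickle.load(open('end.pkl','rb'))
g=lambda u,v:((u-399.5)/3.3333-.5+180,(v+.5)/3.3333-.5+125)
f=lambda u,v:((u+.5)/3.3333-.5+220,(v+.5)/3.3333-.5+140)
L=[[.11,.06],[.11,-.125],[-.125,-.125],[-.125,.06]];l=[[.073,.0355],[.073,-.0355],[-.073,-.0355],[-.073,.0355]]
for cam,k,P,Q in[(t,g,[(417,94),(621,30),(704,284),(500,352)],[(445,100),(521,78),(568,237),(494,260)]),(s,f,[(347,121),(315,297),(48,237),(102,71)],[(331,128),(318,193),(157,159),(173,98)])]:
    q,e=fit(L,[onz(cam,k(*p),.012) for p in P]);r,e2=fit(l,[onz(cam,k(*p),.021) for p in Q])
    M=np.array([[np.cos(q[2]),np.sin(q[2])],[-np.sin(q[2]),np.cos(q[2])]])
    print((M@(r[:2]-q[:2])*1e3).round(1),np.degrees(r[2]-q[2]),e,e2)
    if cam is t:
        w=[M@(onz(t,g(*p),z)[:2]-q[:2]) for p,z in[((631,170),.047),((596,53),.036)]];print(w,np.degrees(np.arctan2(*(w[1]-w[0])[::-1])))
E
```

```text
[22.3  5.2] -1.0600582207805358 0.0017022783894603544 0.0031621279257700585
[array([-0.01479402, -0.09380362]), array([ 0.09041439, -0.09697368])] -1.7258711091618224
[22.2  6. ] 0.4639428812912316 0.001681796957624715 0.0011923989909299812
```

Phone x is 22.2 (22 is home), y is about 5, and the lever is within 2° of closed. Handing in.

```bash
python3 -c "
from plant import ctrl;print(ctrl.close_job())"
```

```text
the job is handed in; nothing more can be done
None
```

The phone is clamped in the jig: pushed home against the end stop, held to the fence with the lever at its closed stop, and handed in at about 14 s; the hand-in gave no verdict, and the pad force could not be measured directly.

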